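Fold back the cupboard's bifold door and slide the tape roll in

ROBOT

A 7-joint arm with a two-finger parallel gripper is mounted at the origin on a cart in front of the work surface, level with it; the furniture and walls round the work are solid. World frame = base frame: x ahead of the robot, y to its left, z up, the work surface at z = 0. Lengths are in m, angles in rad, forces in N, time in s.
With the tool pointing down it reaches from about 0.4 to 0.875 m from the base axis. Payload 6.5 kg.
Tool frame: the origin (TCP) lies at the very end of the fingers, on their centre line; the grasp point (between the pads) lies 19 mm behind it; z points along the fingers, y is the line along which they close (so a half turn about z gives the same grasp; the last joint's range is limited). The gripper opens to 88 mm and grips with 3 to 60 N. Pads are 18 mm wide; open, the fingers measure 123 mm over their backs; the gripper's body (75 mm by 187 mm) begins 45 mm behind the grasp point.
Start: joints at [-1.354, 0.536, -0.004, 1.538, 0.003, 1.067, -0.071], TCP at [0.181, 0.624, 0.239] pointing down, gripper open.
Joint ranges: [-2.7, 2.7], [-0.37, 2.16], [-1.27, 1.26], [0.24, 2.4], [-1.31, 4.45], [0.19, 1.91], [-2.76, 2.76]. Speed limits (rad/s): [2.39, 2.39, 3.14, 3.14, 3.14, 3.14, 3.14].

INTERFACE

Orientations are given as [roll, pitch, yaw] about the fixed x, y, z axes, in that order (R = Rz(yaw) Ry(pitch) Rx(roll)).
In Python, from workcell import env gives the robot as it stands.
- The arm moves only by the tool send_rows, never from a script. Its argument "moves" is a list of rows, each a list of 6 numbers: the shift along the tool's x, y, z in normalised numbers (1 is 500 mm), then the turn, a rotation vector about the tool's x, y, z in shares of 2 rad (1.0 is 2 rad). In form: [[tx, ty, tz, wx, wy, wz], ...]. A call has exactly 10 rows; each row is the pose to reach, as a shift and turn from the pose commanded when the call began, along the tool's axes at that moment; what a row does not reach only later rows make up. A row lasts 1/8 s, in which the tool goes at most 62.5 mm and 10.7 degrees, less where a joint would pass 70% of its speed; a pose out of reach is approached as far as the arm can. A call with a gripper value outside its range is refused whole. "hand" is the opening, from 0 (shut) to 1 (fully open), set as the call begins (left out, the last holds). The fingers move at their own pace and stop on an object; "force" is the grip in N (left out, the last holds). Time passes only in rows, so rows that repeat a pose let the fingers close, or fill a call up. It gives the time, the measured TCP pose, the force, the opening and the grip force at its end, in the units of the state.
- env.state(): the state, without advancing time (a new reading comes with each control period).
- env.grab_frame(name): name is "scene" or "top" or "wrist"; returns (picture, depth): 480x640x3 uint8, red, green, blue; 480x640 float32, m along the optical axis (not along the pixel's ray), 0 where there is no reading.
- env.camera_params(name): a dict with "K" (3x3 intrinsics, pixels), "dist_coeffs" ([k1, k2, p1, p2, k3] as OpenCV has them; the pictures are not rectified), "R" (3x3) and "t" (3): a world point X has camera coordinates R X + t. Camera axes: x right, y down, z forward; pixel columns grow to the right and rows downward; lengths in m; the calibration is good to about 2 mm. A picture is of the moment at which its call begins: read the wrist's pose just before it. camera_params takes no time and is no camera call; for the wrist camera it gives the pose at the moment of the call.
- env.close_job(): hands the job in; it is judged then, once.
The state is a dict: "clock": time; "joint_positions": joint angles; "dq": joint speeds; "joint_torque": joint torques, N m; "eef_pos": TCP position; "tcp_rot": TCP orientation; "contact_force": force on the tool from outside, world axes, zero at the start; "moment": the same for the moment, N m; "finger_gap": opening from 0.0 (shut) to 1.0 (fully open); "grip_force": force on a finger pad.
Only numpy, scipy, OpenCV 4.12 (cv2) and the standard library are available. Lean on these libraries where they do the work, as an engineer would, in place of code of your own. Each camera call takes 0.05 s, during which the arm holds its last target. There are 200 camera calls.

TASK

The small counter cupboard's bifold door is only part open: push it at its fold, sideways towards its hinged side, until both panels are folded up together at that side as far as they go. Then slide the roll of packing tape that lies in front of it through the opening, far enough in that the door could be shut behind it, and leave the door folded open. Do not disturb the honey jar, the mug in the cupboard or the counter bell.

Things in the scene. Friction and masses are not known exactly. Their poses are not given: they have to be found in the camera images.
- cupboard: low light-wood cupboard, fixed, no floor (things lie on the counter), 198 deep x 282 wide x 101 mm high. Origin: counter height, middle of the door line; own +x points into it, +y to its hinged side (robot's left). Inner walls at own y = -123 and +123 mm (from x = -10 mm, only 40 mm high as far as x = 67 mm but for an 86 mm post at the jamb), back wall at x = 173 mm. The roof begins at x = 70 mm.
- door (a joint): fold angle a of the bifold door, rad: 0 = both panels flat across the opening (shut), 1.35 = fully folded, at the stop. Starts at about 0.8 to 1.15. Two panels, each 115 mm long between axes, 8 mm thick, z = 7 to 83 mm: the first turns on the jamb hinge; the second is hinged to it at the fold. A push of 1 to 3 N moves it; it stays where it is left.
- jamb_hinge (a point): the upright axis on which the first panel turns, at the opening's left end: own (0, 115) mm of the cupboard, 45 mm above the counter
- fold (a point): axis of the fold, a round upright post 18 mm in diameter that joins the two panels, z = 7 to 83 mm; this point is 45 mm above the counter. It runs on an arc round the jamb hinge: at own (x, y) = (-115 sin a, 115 - 115 cos a) mm of the cupboard, so it comes out towards the robot and to the left as the door folds.
- track_pin (a point): far end of the second panel, at counter height in the flat floor track along the door line (nearly flush, things slide over it): at own (x, y) = (0, 115 - 230 cos a) mm of the cupboard; the clear opening is to the right of it
- tape: wide roll of brown packing tape lying flat on the counter, ring-shaped, 93 mm in outer diameter, 48 mm high, about 200 g, too wide to be gripped across; it slides when pushed on its side; its hole is closed to the fingers; origin on its axis at counter height, z up
- stored_mug: larger white mug, 86 mm in diameter, 61 mm high, standing at the left in the cupboard; bystander
- honey_jar: glass honey jar with a lid, 72 mm in diameter, 101 mm high, standing to the left of the door; bystander
- bell: counter bell, 85 mm in diameter, 63 mm high, on the right; bystander

How it is judged:
On the way, in this order (a step that is already met when the one before it is completed fails the run):
1. the bifold door is folded up to the hinged side (fold angle above 1.2) with the tape roll still outside (value of joint door above 1.2 rad and x of tape in the frame of cupboard below 0 m), for 0.2 s.
2. the tape roll is inside, behind the door line (x of tape in the frame of cupboard above 0.052 m), for 0.2 s.
At the end, for the whole second after the job is handed in: The door is folded up (fold angle above 1.2 of 1.35 rad) and still; the tape roll lies flat (within 0.1 rad) on the counter inside the cupboard, its axis at least 52 mm behind the door line (the roll's near edge 5 mm behind it), at rest (value of joint door above 1.2 rad and x of tape in the frame of cupboard between 0.052 and 0.135 m and y of tape in the frame of cupboard between -0.085 and 0.085 m and angle between tape's own z axis and vertical below 0.1 rad and height (world z) of tape below 0.01 m and linear speed of tape below 0.02 m/s and velocity of joint door between -0.05 and 0.05 rad/s); the robot touches nothing.
It fails at once if the honey jar is shoved or tipped (distance of honey_jar from where it was at the start of the episode above 0.03 m or angle between honey_jar's own z axis and vertical above 0.4 rad).
It fails at once if the mug in the cupboard is shoved or tipped (distance of stored_mug from where it was at the start of the episode above 0.03 m or angle between stored_mug's own z axis and vertical above 0.4 rad).
It fails at once if the bell is shoved or tipped (distance of bell from where it was at the start of the episode above 0.03 m or angle between bell's own z axis and vertical above 0.4 rad).
It also fails if it takes over 48 s, if anything falls off the work surface, if the arm or the gripper's body presses on something with over 40 N, if the wrist force passes 120 N, or if a joint passes its speed limit or range.

## Working session

There is one attempt and no reset: what is moved stays moved. The work goes in short steps, Python scripts to look and compute and a tool call to move; the robot and the scene stay as the last step left them, time stands still between calls to the robot, and variables do not carry over. Pictures are saved under pics/ and viewed, at most 10 in all, crops included, and the job is handed in when it is done.

Besides the shell and the picture viewer there is one more tool, called after "Emit:" as a command line: name --pt "numbers of a row" for each row, then --argument value for the rest. send_rows: Moves the arm, as the interface text tells. Its arguments: {"type":"object","properties":{"moves":{"type":"array","items":{"type":"array","items":{"type":"number"}}},"hand":{"type":"number"},"force":{"type":"number"}},"required":["moves"]}

```bash
mkdir -p pics; python3 - <<'E'
from workcell import env
import cv2,numpy as np
s=env.state();print({k:np.round(v,3).tolist() for k,v in s.items()})
for n in("top","scene"):
    p,d=env.grab_frame(n);cv2.imwrite(f"pics/{n}0.png",p[:,:,::-1]);np.savez(f"{n}0.npz",p=p,d=d,**env.camera_params(n))
    c=env.camera_params(n);print(n,np.round(c["R"],3).tolist(),np.round(c["t"],3),c["K"],c["dist_coeffs"])
E
```

```text
{'clock': 0.0, 'joint_positions': [-1.354, 0.537, -0.004, 1.539, 0.003, 1.067, -0.071], 'dq': [-0.001, -0.001, -0.001, 0.001, 0.003, 0.0, 0.001], 'joint_torque': [0.0, -57.099, 0.99, -25.16, -0.056, 0.018, 0.0], 'eef_pos': [0.181, 0.624, 0.238], 'tcp_rot': [-3.14, 0.0, 2.859], 'contact_force': [0.18, 0.074, -0.913], 'moment': [0.001, 0.05, -0.035], 'grip_force': 0.0, 'finger_gap': 0.998}
top [[-0.0, -1.0, 0.002], [-0.994, -0.0, -0.111], [0.111, -0.002, -0.994]] [0.013 0.617 1.567] [[606.83897281   0.         316.50949945]
 [  0.         606.83897281 233.06393376]
 [  0.           0.           1.        ]] [0.01112844 0.         0.         0.         0.        ]
scene [[0.477, -0.879, -0.017], [-0.683, -0.358, -0.636], [0.553, 0.315, -0.771]] [-0.304  0.452  1.106] [[618.41671671   0.         314.11912924]
 [  0.         618.41671671 228.67551951]
 [  0.           0.           1.        ]] [0.04682382 0.         0.         0.         0.        ]
```

View pics/top0.png

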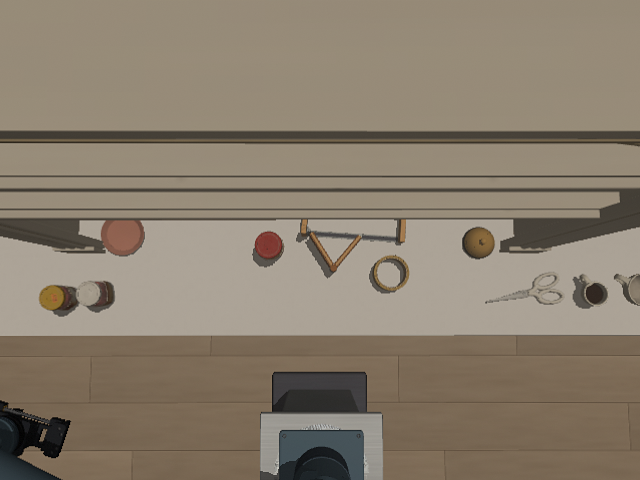

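View pics/scene0.png

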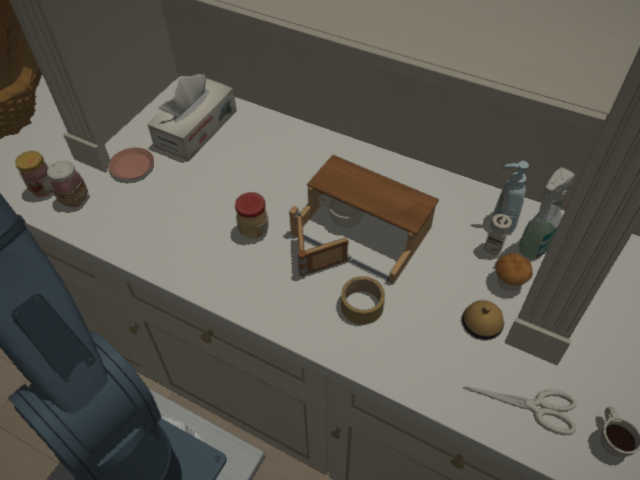

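Top view: the fold is at about (334,268), jamb post (304,228), right wall end (402,240), tape (390,273) and jar (268,245). The scene view shows the roof (corners (331,160), (437,200), (411,232), (308,185)) and the bell at (484,318). Next I convert these to positions.

```bash
cat > h.py <<'E'
import numpy as np,cv2
def load(n): return np.load(n,allow_pickle=True)
def rays(c,uv):
    n=cv2.undistortPoints(np.array(uv,float).reshape(-1,1,2),c["K"],np.array(c["dist_coeffs"])).reshape(-1,2)
    return np.c_[n,np.ones(len(n))]
def plane(c,uv,z):
    r=rays(c,uv)@c["R"]; o=-c["R"].T@c["t"]; return o+r*((z-o[2])/r[:,2])[:,None]
def cloud(c,d):
    v,u=np.mgrid[:480,:640]; r=rays(c,np.c_[u.ravel(),v.ravel()])
    P=(r*d.reshape(-1,1)-c["t"])@c["R"]; P[d.ravel()==0]=np.nan; return P.reshape(480,640,3)
E
python3 - <<'E'
from h import *
np.set_printoptions(precision=4,suppress=True)
T=load("top0.npz");S=load("scene0.npz")
PT=cloud(T,T["d"]);PS=cloud(S,S["d"])
print("counter z",np.nanmedian(PT[300:325,200:350,2]),PS[300,200])
# roof
z=PS[...,2]; m=(abs(z-.101)<.006)
m[:140]=0;m[250:]=0;m[:,:290]=0;m[:,450:]=0
n,l,st,_=cv2.connectedComponentsWithStats(m.astype(np.uint8)); k=1+st[1:,4].argmax()
Q=PS[l==k]; print("roof",len(Q),np.median(Q[:,2]))
R=cv2.minAreaRect((Q[:,:2]*1000).astype(np.float32));print(R,cv2.boxPoints(R))
def circ(P,m,name,zr,box):
    u0,v0,u1,v1=box; q=P[v0:v1,u0:u1].reshape(-1,3); q=q[(q[:,2]>zr[0])&(q[:,2]<zr[1])]
    (c,r)=cv2.minEnclosingCircle((q[:,:2]*1000).astype(np.float32));print(name,len(q),c,r,q.mean(0),q[:,2].max())
circ(PT,0,"tape",(.042,.055),(365,250,415,297))
circ(PT,0,"jar",(.09,.11),(245,225,290,270))
circ(PT,0,"bell",(.01,.08),(458,220,500,262))
circ(PS,0,"tapeS",(.042,.055),(335,270,390,325))
# door/posts top view
q=PT[218:280,295:412]; m=(q[...,2]>.065)&(q[...,2]<.1)
v,u=np.nonzero(m); p=q[m]; i=p[:,0].argsort()[:12]; print("fold-ish near pts",p[i][:,:].round(3).tolist()); 
np.save("door.npy",p)
print("fold px",plane(T,[[334,268]],.083),"jamb",plane(T,[[304,236],[304,220]],.086),"rightwall",plane(T,[[402,242],[402,220]],.04))
print("overhead",[ (r,PT[r,320].round(3).tolist()) for r in (160,180,190,200,210,215,218)])
E
```

```text
counter z -0.0003839903754661577 [ 0.3647  0.1353 -0.0012]
roof 4711 0.10015721398843443
((743.4580688476562, -94.14360046386719), (282.441162109375, 123.78857421875), 85.93231201171875) [[ 671.7023 -230.618 ]
 [ 795.179  -239.3989]
 [ 815.2139   42.3308]
 [ 691.7372   51.1117]]
tape 295 (513.0433959960938, -181.1353759765625) 46.721954345703125 [ 0.5121 -0.1809  0.0471] 0.0544490707752865
jar 588 (579.8866577148438, 135.65350341796875) 34.41093444824219 [0.5795 0.1355 0.1009] 0.10973001277355768
bell 741 (593.5951538085938, -418.4581298828125) 42.258296966552734 [ 0.5917 -0.4134  0.0356] 0.06629163817407636
tapeS 496 (515.4182739257812, -183.81610107421875) 48.0374755859375 [ 0.5142 -0.1844  0.0464] 0.05306325990174353
fold-ish near pts [[0.515, -0.031, 0.085], [0.515, -0.026, 0.085], [0.515, -0.029, 0.081], [0.515, -0.034, 0.071], [0.516, -0.024, 0.069], [0.517, -0.034, 0.083], [0.517, -0.031, 0.082], [0.517, -0.024, 0.081], [0.518, -0.026, 0.081], [0.518, -0.029, 0.08], [0.518, -0.037, 0.076], [0.518, -0.021, 0.07]]
fold px [[ 0.5225 -0.0314  0.083 ]] jamb [[0.604  0.045  0.086 ]
 [0.6452 0.0451 0.086 ]] rightwall [[ 0.5931 -0.2115  0.04  ]
 [ 0.6514 -0.2124  0.04  ]]
overhead [(160, [0.62, 0.01, 0.859]), (180, [0.594, 0.01, 0.86]), (190, [0.582, 0.01, 0.852]), (200, [0.615, 0.008, 0.576]), (210, [0.597, 0.008, 0.579]), (215, [0.588, 0.008, 0.58]), (218, [0.583, 0.008, 0.579])]
```

```bash
cat >> h.py <<'E'
from scipy.spatial.transform import Rotation as Ro
O=np.array([.6135,-.085]); TH=-.071
ax=np.array([np.cos(TH),np.sin(TH)]); ay=np.array([-ax[1],ax[0]])
def own(p): d=np.asarray(p)[...,:2]-O; return np.stack([d@ax,d@ay],-1)
def world(x,y): return O+x*ax+y*ay
def row(p,rot,x,y,z,yaw):   # own x,y in m ; yaw rel. to cupboard
    A=Ro.from_euler("xyz",rot); B=Ro.from_euler("xyz",[np.pi,0,yaw+TH])
    t=A.inv().apply(np.r_[world(x,y),z]-p)*1000
    return np.r_[t.round(1),(A.inv()*B).as_rotvec().round(3)]
E
python3 - <<'E'
from h import *
np.set_printoptions(precision=4,suppress=True)
S=load("scene0.npz");T=load("top0.npz");PS=cloud(S,S["d"]);PT=cloud(T,T["d"])
o=own(PS);z=PS[...,2]
m=(o[...,0]>.01)&(o[...,0]<.17)&(abs(o[...,1])<.118)&(z>.012)&(z<.07)
q=np.c_[o[m],z[m]]; print(len(q),np.percentile(q,[0,5,50,95,100],axis=0))
t=q[q[:,2]>.02]; c,r=cv2.minEnclosingCircle((t[:,:2]*1000).astype(np.float32));print("mug",c,r,len(t))
# side circle fit with known radius
from scipy.optimize import least_squares
f=least_squares(lambda p:np.hypot(*(t[:,:2]-p).T)-.043,[.11,.06],loss="soft_l1",f_scale=.003);print("mugfit",f.x)
print("tape",own([[.513,-.1811],[.5154,-.1838]]),"fold",own([[.5225,-.0314]]),"jar",own([.580,.1357]),"bell",own([.5936,-.4185]))
# right wall / jamb tops
for lo,hi,n in((.03,.05,"wall"),(.078,.095,"post/door")):
    oo=own(PT);zz=PT[...,2];m=(zz>lo)&(zz<hi)&(oo[...,0]>-.03)&(oo[...,0]<.03)&(abs(oo[...,1])<.16);q=oo[m]
    for s in(1,-1):
        w=q[(q[:,1]*s>.09)]
        if len(w):print(n,s,len(w),w.min(0),w.max(0))
from workcell import env
s=env.state();p=s["eef_pos"];r=s["tcp_rot"];print(row(p,r,-.1,.015,.2,np.pi),row(p,r,-.1,.015,.2,0))
E
```

```text
682 [[0.0548 0.0041 0.012 ]
 [0.0582 0.0084 0.0136]
 [0.0904 0.0571 0.0359]
 [0.1271 0.1101 0.0598]
 [0.1343 0.1179 0.0647]]
mug (97.47380065917969, 60.9859733581543) 57.014190673828125 550
mugfit [0.1008 0.0489]
tape [[-0.0934 -0.103 ]
 [-0.0908 -0.1055]] fold [[-0.0946  0.047 ]] jar [-0.0491  0.2178] bell [ 0.0038 -0.3341]
wall 1 37 [-0.0227  0.1086] [0.0294 0.1386]
wall -1 83 [-0.011  -0.1349] [ 0.0291 -0.1198]
post/door 1 101 [-0.0291  0.0925] [0.01   0.1385]
[-511.9   -566.3     38.9     -0.001   -0.      -0.212] [-511.9   -566.3     38.9     -0.       0.002    2.93 ]
```

The rows are not in the units I measure in: shifts go in shares of 500 mm and turns go in shares of 2 rad. I convert before sending: -403 mm / 500 = -0.806, -365 mm / 500 = -0.73, -0.212 rad / 2 = -0.106.

Emit:
send_rows --pt "-0.04 -0.044 0 0 0 -0.01" --pt "-0.11 -0.122 0 0 0 -0.02" --pt "-0.186 -0.206 0 0 0 -0.03" --pt "-0.264 -0.292 0 0 0 -0.04" --pt "-0.342 -0.378 0 0 0 -0.05" --pt "-0.42 -0.464 0 0 0 -0.06" --pt "-0.498 -0.55 0 0 0 -0.07" --pt "-0.576 -0.636 0 0 0 -0.08" --pt "-0.654 -0.722 0 0 0 -0.09" --pt "-0.73 -0.806 0 0 0 -0.106" --hand 0 --force 20

```text
clock: 1.35
eef_pos: [0.4199, 0.1335, 0.2388]
tcp_rot: [3.141, 0.0, 3.072]
contact_force: [1.0, 1.0, 0.5]
finger_gap: 0.004
grip_force: 0.0
```

```bash
cat > nxt.py <<'E'
import sys
from h import *
from workcell import env
np.set_printoptions(precision=4,suppress=True)
s=env.state();p=np.array(s["eef_pos"]);r=s["tcp_rot"]
print("t",s["clock"],"own",own(p).round(4),"z",p[2].round(4),"rot",np.round(r,3),"F",np.round(s["contact_force"],1),"gap",s["finger_gap"],"q",np.round(s["joint_positions"],2))
for a in sys.argv[1:]:
    x,y,z,w=map(float,a.split(","));print(a,row(p,r,x/1000,y/1000,z/1000,w).tolist())
E
python3 nxt.py -- 2>/dev/null || python3 nxt.py -100,10,200,3.1416 -100,10,35,3.1416
```

```text
t 1.35 own [-0.2086  0.2042] z 0.2388 rot [3.141 0.    3.072] F [1.  1.  0.5] gap 0.004067601077158066 q [-0.59  0.18  0.2   2.08 -0.05  0.89  1.14]
t 1.35 own [-0.2086  0.2042] z 0.2388 rot [3.141 0.    3.072] F [1.  1.  0.5] gap 0.004067601077158066 q [-0.59  0.18  0.2   2.08 -0.05  0.89  1.14]
-100,10,200,3.1416 [-108.4, -194.4, 38.7, 0.0, 0.0, 0.001]
-100,10,35,3.1416 [-108.4, -194.4, 203.7, 0.0, 0.0, 0.001]
```

In the tool's units: 203 mm / 500 = 0.406, -194 mm / 500 = -0.388.

Emit:
send_rows --pt "-0.04 -0.06 0.01 0 0 0" --pt "-0.09 -0.15 0.03 0 0 0" --pt "-0.15 -0.25 0.05 0 0 0" --pt "-0.2 -0.34 0.08 0 0 0" --pt "-0.216 -0.384 0.14 0 0 0" --pt "-0.216 -0.388 0.22 0 0 0" --pt "-0.216 -0.388 0.3 0 0 0" --pt "-0.216 -0.388 0.37 0 0 0" --pt "-0.216 -0.388 0.406 0 0 0" --pt "-0.216 -0.388 0.406 0 0 0"

```text
clock: 2.6
eef_pos: [0.5128, -0.0658, 0.035]
tcp_rot: [-3.142, -0.002, 3.071]
contact_force: [-0.6, -0.2, -0.8]
finger_gap: 0.004
grip_force: 0.0
```

```bash
python3 nxt.py; python3 - <<'E'
from workcell import env
import cv2
p,d=env.grab_frame("scene");cv2.imwrite("pics/s1.png",cv2.resize(p[130:350,200:480,::-1],None,fx=2.5,fy=2.5))
E
```

```text
t 2.6 own [-0.1019  0.012 ] z 0.035 rot [-3.142 -0.002  3.071] F [-0.6 -0.2 -0.8] gap 0.0036968990381996865 q [-0.13  0.65  0.22  2.01 -0.27  0.51  1.78]
```

View pics/s1.png

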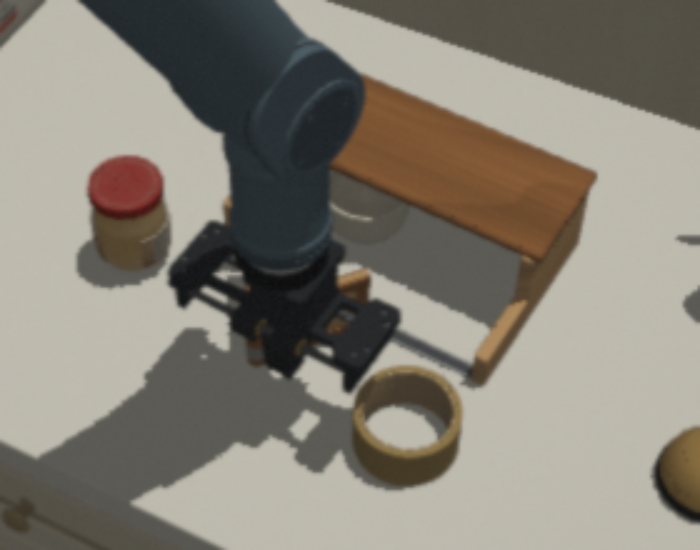

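The closed fingers stand just right of the fold post (about (255,350) in the crop), clear of the tape at (407,425). Now I push along the arc.

Emit:
send_rows --pt "0 0.01 0 0 0 0" --pt "0.002 0.02 0 0 0 0" --pt "0.008 0.032 0 0 0 0" --pt "0.014 0.046 0 0 0 0" --pt "0.02 0.058 0 0 0 0" --pt "0.024 0.07 0 0 0 0" --pt "0.028 0.08 0 0 0 0" --pt "0.032 0.09 0 0 0 0" --pt "0.034 0.096 0 0 0 0" --pt "0.034 0.096 0 0 0 0"

```text
clock: 3.9
eef_pos: [0.5004, -0.016, 0.0358]
tcp_rot: [3.141, 0.001, 3.072]
contact_force: [-0.5, 0.2, -0.9]
finger_gap: 0.007
grip_force: 0.0
```

```bash
python3 nxt.py
```

```text
t 3.9 own [-0.1177  0.0608] z 0.0358 rot [3.141 0.001 3.072] F [-0.5  0.2 -0.9] gap 0.0065889886324662925 q [-0.23  0.63  0.22  2.05 -0.28  0.48  1.7 ]
```

Emit:
send_rows --pt "0.0006 0.002 0 0 0 0" --pt "0.001 0.004 0 0 0 0" --pt "0.0016 0.006 0 0 0 0" --pt "0.002 0.008 0 0 0 0" --pt "0.002 0.008 0 0 0 0" --pt "0.002 0.01 0 0 0 0" --pt "0.002 0.01 0 0 0 0" --pt "0.002 0.012 0 0 0 0" --pt "0.002 0.012 0 0 0 0" --pt "0.002 0.012 0 0 0 0"

```text
clock: 5.15
eef_pos: [0.4994, -0.0125, 0.0358]
tcp_rot: [-3.14, 0.001, 3.069]
contact_force: [1.0, -7.4, 1.2]
finger_gap: 0.002
grip_force: 3.8
```

```bash
python3 nxt.py; python3 - <<'E'
from workcell import env
import cv2,numpy as np
p,d=env.grab_frame("top");cv2.imwrite("pics/t2.png",cv2.resize(p[200:320,230:430,::-1],None,fx=4,fy=4,interpolation=2));np.savez("top2.npz",p=p,d=d,**env.camera_params("top"))
E
```

```text
t 5.15 own [-0.119   0.0642] z 0.0358 rot [-3.14   0.001  3.069] F [ 1.  -7.4  1.2] gap 0.001580561658582772 q [-0.24  0.63  0.22  2.06 -0.28  0.48  1.69]
```

View pics/t2.png

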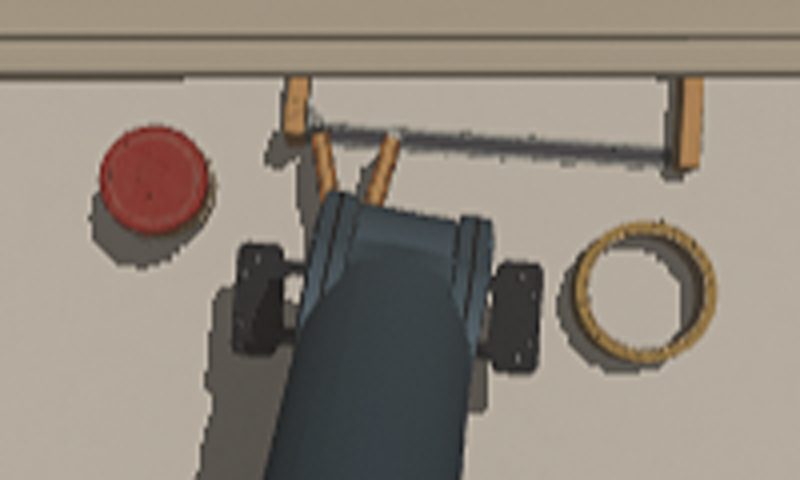

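The door is folded up against its stop (7 N; panels at (325,165) and (383,170) in the crop) and the tape is untouched at (645,292). I retract and lift, turning the tool so that the last joint keeps its range.

In the tool's units: -130 mm / 500 = -0.26, -125 mm / 500 = -0.25, 1.18 rad / 2 = 0.59.

Emit:
send_rows --pt "0 -0.024 0 0 0 0" --pt "0 -0.056 0 0 0 0" --pt "0 -0.076 -0.04 0 0 0" --pt "0 -0.084 -0.12 0 0 0.05" --pt "0.004 -0.1 -0.2 0 0 0.14" --pt "0.01 -0.12 -0.25 0 0 0.23" --pt "0.016 -0.15 -0.26 0 0 0.32" --pt "0.024 -0.18 -0.26 0 0 0.41" --pt "0.032 -0.22 -0.26 0 0 0.5" --pt "0.04 -0.26 -0.26 0 0 0.59" --hand 0.727

```text
clock: 6.45
eef_pos: [0.4695, -0.1398, 0.1656]
tcp_rot: [-3.141, -0.001, 1.885]
contact_force: [-0.1, -0.1, 0.7]
finger_gap: 0.725
grip_force: 0.0
```

```bash
python3 nxt.py -146,-142,150,0.61 -146,-142,14,0.61; python3 - <<'E'
from h import *
from workcell import env
s=env.state();c=env.camera_params("wrist");o=-c["R"].T@c["t"];A=Ro.from_euler("xyz",s["tcp_rot"]);print("cam in tool",A.inv().apply(o-s["eef_pos"]))
p,d=env.grab_frame("top");c=env.camera_params("top");P=cloud(c,d);o=own(P);z=P[...,2]
m=(z>.042)&(z<.055)&(np.hypot(o[...,0]+.092,o[...,1]+.104)<.07);q=o[m];print("tape",len(q),cv2.minEnclosingCircle((q*1000).astype(np.float32)))
m=(z>.06)&(z<.09)&(o[...,0]<-.02)&(o[...,0]>-.14)&(o[...,1]>.05)&(o[...,1]<.13);q=o[m];i=q[:,0].argsort()[:15];print("fold",len(q),q[i].mean(0))
E
```

```text
t 6.45 own [-0.1398 -0.0648] z 0.1656 rot [-3.141 -0.001  1.885] F [-0.1 -0.1  0.7] gap 0.7245381012111283 q [-0.32  0.43  0.65  2.05 -0.37  0.78  0.87]
-146,-142,150,0.61 [-69.2, -34.8, 15.6, -0.001, -0.001, 1.346]
-146,-142,14,0.61 [-69.3, -34.8, 151.6, -0.001, -0.001, 1.346]
cam in tool [ 0.07883244  0.00087141 -0.14607387]
tape 13 ((-62.44989013671875, -102.0064926147461), 32.58753967285156)
fold 352 [-0.12007166  0.09213928]
```

In the tool's units: 80 mm / 500 = 0.16, 70 mm / 500 = 0.14, 1.346 rad / 2 = 0.673.

Emit:
send_rows --pt "-0.014 -0.008 0 0 0 0.085" --pt "-0.032 -0.016 0 0 0 0.17" --pt "-0.05 -0.026 0.02 0 0 0.255" --pt "-0.068 -0.034 0.04 0 0 0.34" --pt "-0.086 -0.044 0.06 0 0 0.425" --pt "-0.104 -0.052 0.08 0 0 0.51" --pt "-0.122 -0.06 0.1 0 0 0.595" --pt "-0.138 -0.07 0.12 0 0 0.673" --pt "-0.138 -0.07 0.14 0 0 0.673" --pt "-0.138 -0.07 0.16 0 0 0.673"

```text
clock: 7.75
eef_pos: [0.4587, -0.2148, 0.085]
tcp_rot: [-3.141, -0.0, 0.549]
contact_force: [0.3, -0.2, -0.4]
finger_gap: 0.724
grip_force: 0.0
```

```bash
python3 nxt.py -146,-142,14,0.61;  python3 - <<'E'
from h import *
from workcell import env
c=env.camera_params("wrist")
p,d=env.grab_frame("wrist");cv2.imwrite("pics/w3.png",p[:,:,::-1]);P=cloud(c,d);o=own(P);z=P[...,2]
m=(abs(z-.048)<.005)&(np.hypot(o[...,0]+.092,o[...,1]+.104)<.065);q=o[m];print("tape",len(q),cv2.minEnclosingCircle((q*1000).astype(np.float32)),np.median(z[m]))
E
```

```text
t 7.75 own [-0.1452 -0.1405] z 0.085 rot [-3.141 -0.     0.549] F [ 0.3 -0.2 -0.4] gap 0.7236054083913254 q [-0.28  0.71  0.84  2.05 -0.8   0.74  0.05]
-146,-142,14,0.61 [-1.5, 0.8, 71.0, -0.001, -0.0, 0.01]
tape 10480 ((-89.65692901611328, -105.00666046142578), 47.50315856933594) 0.04729749609401116
```

View pics/w3.png

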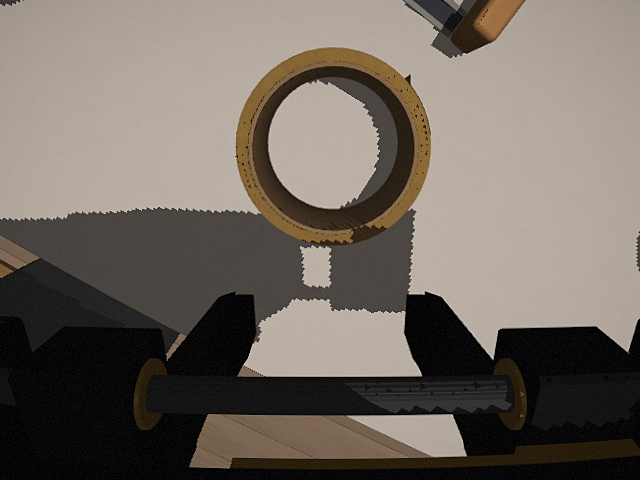

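The wrist view shows the tape at about (333,147), well centred ahead of the two fingers (245–410 px apart). I lower the tool and start pushing.

In the tool's units: 71 mm / 500 = 0.142, 60 mm / 500 = 0.12.

Emit:
send_rows --pt "0 0 0.056 0 0 0" --pt "0 0 0.112 0 0 0" --pt "0.004 0 0.142 0 0 0" --pt "0.02 0 0.142 0 0 0" --pt "0.036 0 0.142 0 0 0" --pt "0.052 0 0.142 0 0 0" --pt "0.072 0 0.142 0 0 0" --pt "0.092 0 0.142 0 0 0" --pt "0.11 0 0.142 0 0 0" --pt "0.12 0 0.142 0 0 0"

```text
clock: 9.05
eef_pos: [0.5105, -0.184, 0.0147]
tcp_rot: [3.141, -0.0, 0.545]
contact_force: [-1.3, -0.5, 2.1]
finger_gap: 0.728
grip_force: 1.5
```

```bash
cat > tape.py <<'E'
from h import *
from workcell import env
c=env.camera_params("wrist")
p,d=env.grab_frame("wrist");P=cloud(c,d);z=P[...,2];h=cv2.cvtColor(p,cv2.COLOR_RGB2HSV)
o=own(P)
m=(abs(z-.048)<.004)&(h[...,1]>60)&(h[...,2]>60)&(o[...,1]>-.122)&(o[...,0]<.16)
n,l,st,_=cv2.connectedComponentsWithStats(m.astype(np.uint8)); k=1+st[1:,4].argmax();q=o[l==k]*1000
f=__import__("scipy.optimize").optimize
hull=cv2.convexHull(q.astype(np.float32)).reshape(-1,2)
print("tape",len(q),np.round(cv2.minEnclosingCircle(q.astype(np.float32))[0],1),"r",cv2.minEnclosingCircle(q.astype(np.float32))[1], "range",q.min(0).round(),q.max(0).round())
cv2.imwrite(f"pics/w_{env.state()['clock']:.2f}.png",p[:,:,::-1])
E
python3 nxt.py; python3 tape.py
```

```text
t 9.05 own [-0.0957 -0.1061] z 0.0147 rot [ 3.141 -0.     0.545] F [-1.3 -0.5  2.1] gap 0.7276134963259635 q [-0.27  0.86  0.72  1.97 -0.91  0.68  0.02]
tape 17485 [-60.9 -82.9] r 46.39068603515625 range [-107. -122.] [-15. -37.]
```

```bash
cat > path.py <<'E'
import sys
from h import *
from workcell import env
s=env.state();p=np.array(s["eef_pos"]);r=s["tcp_rot"];L=41.7
for a in sys.argv[1:]:
    x,y,f=map(float,a.split(","));print(a,row(p,r,(x-L*np.cos(f))/1e3,(y-L*np.sin(f))/1e3,.014,f).round(2).tolist())
E
python3 path.py -53,-76,.616 -43,-68,.616 -35,-61,.58 -31,-59,.5 -27,-59,.4 -22,-59,.3 -16,-60,.2 -10,-60,.1 -4,-60,0 0,-60,0
```

```text
-53,-76,.616 [9.9, 0.2, 0.7, 0.0, -0.0, 0.0]
-43,-68,.616 [22.7, -0.6, 0.7, 0.0, -0.0, 0.0]
-35,-61,.58 [33.3, -3.1, 0.7, 0.0, -0.0, 0.04]
-31,-59,.5 [38.0, -5.8, 0.7, 0.0, -0.0, 0.12]
-27,-59,.4 [41.9, -7.6, 0.7, 0.0, -0.0, 0.22]
-22,-59,.3 [47.1, -8.7, 0.7, 0.0, -0.0, 0.32]
-16,-60,.2 [52.9, -8.3, 0.7, 0.0, -0.0, 0.42]
-10,-60,.1 [59.7, -8.6, 0.7, 0.0, -0.0, 0.52]
-4,-60,0 [66.8, -8.6, 0.7, 0.0, -0.0, 0.62]
0,-60,0 [70.1, -6.3, 0.7, 0.0, -0.0, 0.62]
```

In the tool's units: 70 mm / 500 = 0.14, -8.7 mm / 500 = -0.0174, 0.62 rad / 2 = 0.31.

Emit:
send_rows --pt "0.02 0 0 0 0 0" --pt "0.046 -0.002 0 0 0 0" --pt "0.066 -0.006 0 0 0 0.02" --pt "0.076 -0.012 0 0 0 0.06" --pt "0.084 -0.0152 0 0 0 0.11" --pt "0.094 -0.0174 0 0 0 0.16" --pt "0.106 -0.017 0 0 0 0.21" --pt "0.12 -0.0172 0 0 0 0.26" --pt "0.134 -0.0172 0 0 0 0.31" --pt "0.14 -0.0126 0 0 0 0.31"

```text
clock: 10.35
eef_pos: [0.5673, -0.1412, 0.0143]
tcp_rot: [-3.141, 0.001, -0.072]
contact_force: [-0.9, 0.8, 0.3]
finger_gap: 0.724
grip_force: 0.7
```

```bash
python3 nxt.py; python3 tape.py; python3 path.py 5,-60,0 72,-60,0
```

```text
t 10.35 own [-0.0421 -0.0594] z 0.0143 rot [-3.141  0.001 -0.072] F [-0.9  0.8  0.3] gap 0.7236749043158234 q [-0.43  0.98  0.87  1.86 -1.03  0.83 -0.65]
tape 20328 [  0.  -60.5] r 46.76438903808594 range [ -46. -106.] [ 46. -14.]
5,-60,0 [5.0, 0.2, 0.4, -0.0, -0.0, -0.0]
72,-60,0 [72.0, 0.2, 0.5, -0.0, -0.0, -0.0]
```

```bash
mv $(ls pics/w_* | sort -V | tail -1) pics/w4.png
```

```text
(no output)
```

View pics/w4.png

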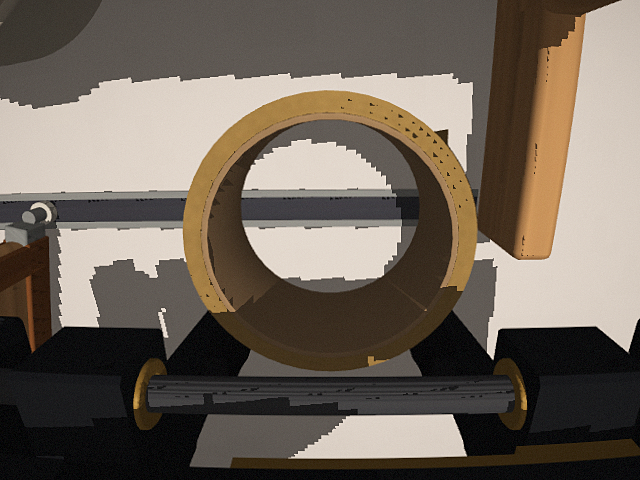

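The tape sits centred on the door line at (330,230), with the mug at upper left and the wall at right, both clear. I push straight in.

In the tool's units: 40 mm / 500 = 0.08, 37 mm / 500 = 0.074.

Emit:
send_rows --pt "0.006 0 0 0 0 0" --pt "0.016 0 0 0 0 0" --pt "0.026 0 0 0 0 0" --pt "0.036 0 0 0 0 0" --pt "0.046 0 0 0 0 0" --pt "0.056 0 0 0 0 0" --pt "0.066 0 0 0 0 0" --pt "0.074 0 0 0 0 0" --pt "0.08 0 0 0 0 0" --pt "0.08 0 0 0 0 0"

```text
clock: 11.65
eef_pos: [0.6068, -0.1458, 0.0148]
tcp_rot: [3.141, -0.001, -0.075]
contact_force: [-1.1, -0.9, -0.2]
finger_gap: 0.729
grip_force: 0.0
```

```bash
python3 nxt.py; python3 tape.py; python3 path.py 70,-60,0
```

```text
t 11.65 own [-0.0023 -0.0611] z 0.0148 rot [ 3.141 -0.001 -0.075] F [-1.1 -0.9 -0.2] gap 0.7285239238648784 q [-0.41  1.02  0.87  1.75 -1.01  0.89 -0.71]
tape 14533 [ 39.4 -62. ] r 46.748504638671875 range [  -6. -108.] [ 67. -16.]
70,-60,0 [30.7, -1.2, 0.8, 0.0, -0.0, -0.0]
```

In the tool's units: 30 mm / 500 = 0.06, 28 mm / 500 = 0.056.

Emit:
send_rows --pt "0.006 0 0 0 0 0" --pt "0.016 0 0 0 0 0" --pt "0.026 -0.001 0 0 0 0" --pt "0.036 -0.001 0 0 0 0" --pt "0.044 -0.002 0 0 0 0" --pt "0.05 -0.002 0 0 0 0" --pt "0.056 -0.002 0 0 0 0" --pt "0.06 -0.002 0 0 0 0" --pt "0.06 -0.002 0 0 0 0" --pt "0.06 -0.002 0 0 0 0"

```text
clock: 12.95
eef_pos: [0.6367, -0.147, 0.0148]
tcp_rot: [3.141, -0.001, -0.075]
contact_force: [0.8, 0.4, -0.5]
finger_gap: 0.728
grip_force: 0.1
```

```bash
python3 nxt.py; python3 tape.py; ls pics
```

```text
t 12.95 own [ 0.0275 -0.0602] z 0.0148 rot [ 3.141 -0.001 -0.075] F [ 0.8  0.4 -0.5] gap 0.7283668390543384 q [-0.39  1.06  0.88  1.67 -0.99  0.93 -0.75]
tape 4736 [ 41.6 -61.1] r 36.29177474975586 range [ 24. -97.] [ 43. -25.]
s1.png
scene0.png
t2.png
top0.png
w3.png
w4.png
w_11.70.png
w_13.00.png
w_9.10.png
```

In the tool's units: -160 mm / 500 = -0.32, -150 mm / 500 = -0.3.

Emit:
send_rows --pt "-0.01 0 0 0 0 0" --pt "-0.03 0 0 0 0 0" --pt "-0.06 0 0 0 0 0" --pt "-0.09 0 0 0 0 0" --pt "-0.12 0 0 0 0 0" --pt "-0.16 0 -0.02 0 0 0" --pt "-0.21 0 -0.08 0 0 0" --pt "-0.26 0 -0.16 0 0 0" --pt "-0.3 0 -0.22 0 0 0" --pt "-0.32 0 -0.24 0 0 0"

```text
clock: 14.25
eef_pos: [0.4761, -0.1349, 0.1358]
tcp_rot: [-3.141, -0.002, -0.076]
contact_force: [0.3, 0.0, -0.1]
finger_gap: 0.726
grip_force: 0.0
```

```bash
python3 nxt.py; python3 - <<'E'
from h import *
from workcell import env
c=env.camera_params("wrist");p,d=env.grab_frame("wrist");P=cloud(c,d);o=own(P)*1000;z=P[...,2]
m=(abs(z-.048)<.004)&(abs(o[...,1]+61)<60)&(o[...,0]>5)&(o[...,0]<140);q=o[m];print("tape top",len(q),q.min(0),q.max(0))
cv2.imwrite("pics/w5.png",p[:,:,::-1])
p,d=env.grab_frame("scene");cv2.imwrite("pics/s5.png",cv2.resize(p[130:350,200:520,::-1],None,fx=2.5,fy=2.5))
E
```

```text
t 14.25 own [-0.1336 -0.0595] z 0.1358 rot [-3.141 -0.002 -0.076] F [ 0.3  0.  -0.1] gap 0.7261321210612688 q [-0.61  0.71  1.09  2.07 -0.84  0.9  -0.68]Traceback (most recent call last):
  File "<stdin>", line 4, in <module>
    return umr_minimum(a, axis, None, out, keepdims, initial, where)
ValueError: zero-size array to reduction operation minimum which has no identity
```

```bash
python3 - <<'E'
from h import *
from workcell import env
for n in("wrist","scene"):
    c=env.camera_params(n);p,d=env.grab_frame(n);P=cloud(c,d);o=own(P)*1000;z=P[...,2]
    m=(z>.01)&(z<.055)&(abs(o[...,1]+61)<55)&(o[...,0]>0)&(o[...,0]<140);q=o[m]
    if len(q):print(n,"tape pts",len(q),np.percentile(q,[0,1,5],axis=0).round(1).tolist(),q.max(0))
    if n=="scene":cv2.imwrite("pics/s5.png",cv2.resize(p[130:350,200:520,::-1],None,fx=2.5,fy=2.5))
E
```

```text
scene tape pts 700 [[28.9, -107.6], [30.8, -106.8], [37.5, -105.4]] [114.07372151 -15.62312381]
```

View pics/s5.png

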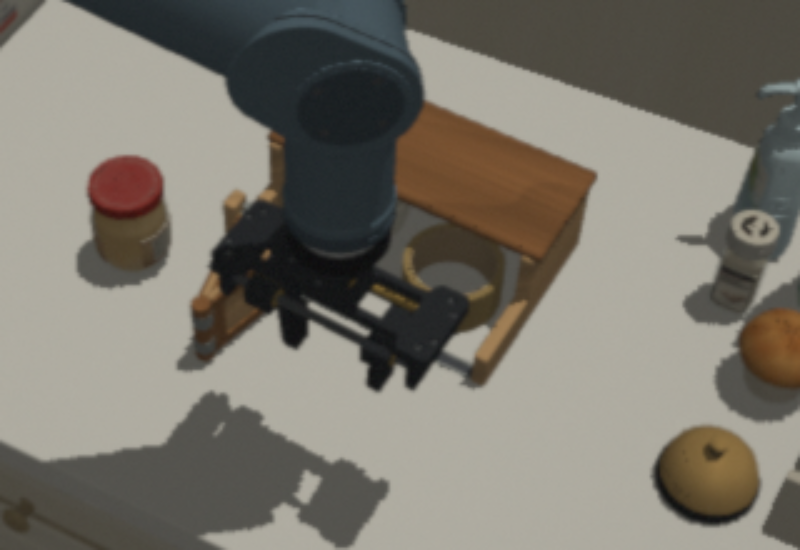

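The tape lies flat inside at (453,270), about 69 mm behind the door line and centred at own y of about -61 mm. The door is folded at the left (205,330), the jar and bell are where they were, and the gripper is clear.

```bash
python3 -c "
from workcell import env
print(env.close_job())"
```

```text
the job is handed in; nothing more can be done
None
```

I handed the job in at about 14 s on the clock: the door is folded to its stop, the tape roll lies about 69 mm behind the door line, and the jar and bell show no sign of having moved. The arm hid the mug in the last picture, but the roll stayed clear of it. The hand-in returned no verdict.

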